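# Load three salvaged capacitors into their test nests, largest first

### The job

Three salvaged electrolytic capacitors stand among other parts on the bench and are to be loaded for testing, from the largest to the smallest: first stand the big black capacitor in the well of the red nest, then the blue capacitor in the blue nest, and last the small black capacitor in the yellow nest. Each must stand upright on the floor of its well and be let go before the next is loaded. Leave the black transformer block and the round yellow tin where they are.

Things in the scene. Friction and masses are not known exactly. Their poses are not given: they have to be found in the camera images.
- cap_big: big black capacitor: an upright can 40 mm in diameter and 51 mm tall with a pale top marked by a dark cross, loose, 50 g. Origin at the centre of its underside, z up along its axis. Like its loose neighbours (spaced about 11 cm) it stands near fixed clutter: a 44 mm tall power strip along the front edge and a 96 mm tall vice. The bench's length runs from +y turned 0.26 rad toward -x; fingers closing along it clear the strip and neighbours.
- cap_blue: dark blue capacitor: an upright can 35 mm in diameter and 43 mm tall with a pale top marked by a dark cross, loose, 48 g. Origin at the centre of its underside, z up along its axis.
- cap_small: small black capacitor: an upright can 22 mm in diameter and 27 mm tall with a pale top marked by a dark cross, loose, 41 g. Origin at the centre of its underside, z up along its axis.
- coil: bystander: transformer, a squat black block 56 x 52 x 52 mm with a copper-coloured winding in its side and four thin pins on top, loose. Origin at the centre of its underside. To be left where it is.
- tin: bystander: flat round yellow tin, 52 mm in diameter and 21 mm tall, lid up, loose. Origin at the centre of its underside. To be left where it is.
- nest_red: red test nest: a plastic block 76 x 76 mm and 10 mm high fixed to the bench, with a round well 60 mm in diameter and 6 mm deep in its middle (well floor 4 mm above the bench). Origin at the centre of its underside, z up; the well is centred on it. The front edge of a shelf hangs 0.62 m above the bench about 8 cm behind the nests and the rear loose parts, so arms should travel low.
- nest_blue: blue test nest: a plastic block 76 x 76 mm and 10 mm high fixed to the bench, with a round well 55 mm in diameter and 6 mm deep in its middle (well floor 4 mm above the bench). Origin at the centre of its underside, z up; the well is centred on it.
- nest_yellow: yellow test nest: a plastic block 76 x 76 mm and 10 mm high fixed to the bench, with a round well 42 mm in diameter and 6 mm deep in its middle (well floor 4 mm above the bench). Origin at the centre of its underside, z up; the well is centred on it.

How it is judged (in metres and radians):
On the way, in this order (a step that is already met when the one before it is completed fails the run):
1. the big black capacitor stands in the red nest's well, let go (horizontal distance between cap_big and nest_red below 0.0125 m and z of cap_big in the frame of nest_red between 0.001 and 0.007 m and angle between cap_big's own z axis and vertical below 0.12 rad and contact force between the fingers and cap_big below 0.3 N and linear speed of cap_big below 0.02 m/s), for 0.2 s.
2. the blue capacitor stands in the blue nest's well, let go (horizontal distance between cap_blue and nest_blue below 0.0125 m and z of cap_blue in the frame of nest_blue between 0.001 and 0.007 m and angle between cap_blue's own z axis and vertical below 0.12 rad and contact force between the fingers and cap_blue below 0.3 N and linear speed of cap_blue below 0.02 m/s), for 0.2 s.
3. the small black capacitor stands in the yellow nest's well, let go (horizontal distance between cap_small and nest_yellow below 0.0125 m and z of cap_small in the frame of nest_yellow between 0.001 and 0.007 m and angle between cap_small's own z axis and vertical below 0.12 rad and contact force between the fingers and cap_small below 0.3 N and linear speed of cap_small below 0.02 m/s), for 0.2 s.
At the end, for the whole second after the job is handed in: Big black capacitor in the red nest, blue one in the blue, small black one in the yellow: each upright (0.12 rad) on its well floor, within 12.5 mm of the centre, let go and at rest; transformer and tin upright and within 20 mm of their start (all of step 1 and all of step 2 and all of step 3 and distance of each of coil, tin from where it was at the start of the episode below 0.02 m and angle between each of coil, tin's own z axis and vertical below 0.12 rad); the robot touches nothing.
It fails at once if the transformer is knocked over or moved by more than 20 mm (distance of coil from where it was at the start of the episode above 0.02 m or angle between coil's own z axis and vertical above 0.5 rad).
It fails at once if the tin is knocked over or moved by more than 20 mm (distance of tin from where it was at the start of the episode above 0.02 m or angle between tin's own z axis and vertical above 0.5 rad).
It also fails if it takes over 77 s, if anything falls off the work surface, if the arm or the gripper's body presses on something with over 40 N, if the wrist force passes 120 N, or if a joint passes its speed limit or range.

### The arm

A 6-joint arm with a two-finger parallel gripper is mounted at the origin on a cart in front of the work surface, level with it; the furniture and walls round the work are solid. World frame = base frame: x ahead of the robot, y to its left, z up, the work surface at z = 0. Lengths are in mm, angles in rad, forces in N, time in s.
With the tool pointing down it reaches from about 275 to 825 mm from the base axis. Payload 4.9 kg.
Tool frame: the origin (TCP) lies at the very end of the fingers, on their centre line; the grasp point (between the pads) lies 19 mm behind it; z points along the fingers, y is the line along which they close (so a half turn about z gives the same grasp; the last joint's range is limited). The gripper opens to 85 mm and grips with 20 to 120 N. Pads are 22 mm wide; open, the fingers measure 114 mm over their backs; the gripper's body (76 mm by 85 mm) begins 54 mm behind the grasp point. The pads swing forward as they close: fully open they stand 13 mm farther back than shut.
Start: joints at [-1.384, 0.326, -0.193, 1.052, 0, 1.437], TCP at [173.441, -521.955, 231.281] pointing down, gripper open.
Joint ranges: [-2.65, 2.65], [-0.97, 1.79], [-1.3, 1.35], [-1.93, 2.1], [-1.47, 1.37], [-3.14, 3.14]. Speed limits (rad/s): [2.57, 2.57, 3.14, 3.14, 3.14, 3.14].

### API

Orientations are given as [roll, pitch, yaw] about the fixed x, y, z axes, in that order (R = Rz(yaw) Ry(pitch) Rx(roll)).
In Python, from bench import bot, solve_ik, imaging gives the robot as it stands. Calls block until the motion is done:
- bot.move_ptp(position, orientation): joint-space move of the TCP to a pose.
- bot.movel(position, rot=None, max_speed=150, threshold=None): straight line of the TCP; rot=None keeps the orientation; max_speed is the mean speed in mm/s. With threshold (N) it stops when the force on the tool has changed by that much, and returns True; else False.
- bot.move_j(angles): joint-space move.
- bot.grip(opening, effort=None): opening from 0.0 (shut) to 1.0 (fully open); effort is the grip in N (None keeps the last); returns when the fingers have stopped.
- bot.dwell(seconds).
- solve_ik(position, orientation): joint angles nearest the present ones, or None.
- bot.get_state(): the state.
- imaging.capture(name): name is "side" or "top" or "wrist"; returns the picture (400x640x3 uint8, blue, green, red); there is no depth.
- imaging.camera_model(name): a dict with "K" (3x3 intrinsics, pixels), "position" and "rotation" of the camera in the world. Camera axes: x right, y up, looking along -z (the intrinsics and any distortion apply to the point x, -y, -z); pixel columns grow to the right and rows downward; lengths in mm; the calibration is good to about 2 mm. A picture is of the moment at which its call begins: read the wrist's pose just before it. camera_model takes no time and is no camera call; for the wrist camera it gives the pose at the moment of the call.
A pose or a line that the arm cannot do raises bot.IKError and nothing moves.
- bot.sign_off(): hands the job in; it is judged then, once.
The state is a dict: "t": time; "qpos": joint angles; "joint_velocities": joint speeds; "effort": joint torques, N m; "tcp_pos": TCP position; "orientation": TCP orientation; "contact_force": force on the tool from outside, world axes, zero at the start; "wrist_torque": the same for the moment, N m; "opening": opening from 0.0 (shut) to 1.0 (fully open); "gripper_force": force on a finger pad.
Only numpy, scipy, OpenCV 4.12 (cv2) and the standard library are available. Lean on these libraries where they do the work, as an engineer would, in place of code of your own. Each camera call takes 0.05 s, during which the arm holds its last target. There are 200 camera calls.

## Working session

There is one attempt and no reset: what is moved stays moved. The work goes in short steps, each a Python script; the robot and the scene stay as the last script left them, time stands still between calls to the robot, and variables do not carry over. Pictures are saved under pics/ and viewed, at most 14 in all, crops included, and the job is handed in when it is done.

```bash
ls; mkdir -p pics; python3 - <<'E'
from bench import bot, imaging
import cv2
for n in ("top","side"):
    im=imaging.capture(n); cv2.imwrite(f"pics/{n}0.png",im)
    m=imaging.camera_model(n); print(n,m)
print(bot.get_state())
E
```

```text
pics
top {'K': array([[402.05289535,   0.        , 318.26125483],
       [  0.        , 402.05289535, 204.22067774],
       [  0.        ,   0.        ,   1.        ]]), 'position': array([ 319.96294628,  121.81253471, 1082.66980275]), 'rotation': array([ 0.17831555, -0.00703426, -1.54430058])}
side {'K': array([[370.48337013,   0.        , 321.51009426],
       [  0.        , 370.48337013, 204.20574212],
       [  0.        ,   0.        ,   1.        ]]), 'position': array([390.60142303, 912.18877057, 459.26381792]), 'rotation': array([ 1.08481257e+00,  2.17381449e-03, -2.99510150e+00])}
{'t': 0.1, 'qpos': array([-1.38417551e+00,  3.26868895e-01, -1.93502147e-01,  1.05199149e+00,
        1.84283324e-05,  1.43661785e+00]), 'joint_velocities': array([-7.44944804e-06, -1.67984105e-03,  3.14865901e-03,  2.24736446e-03,
       -1.12294876e-03,  2.46190738e-04]), 'effort': array([ 1.15627208e-03, -4.44239473e+01,  2.63038051e+01,  7.91819359e-03,
       -9.99510848e-05, -2.90102619e-06]), 'tcp_pos': array([ 173.35771711, -521.40975484,  230.57367436]), 'orientation': array([-3.14004299e+00, -2.27784033e-04,  3.20799103e-01]), 'contact_force': array([-0.78189394,  0.47001197,  0.00606444]), 'wrist_torque': array([-0.01609184,  0.00993712, -0.02021037]), 'gripper_force': 0.0, 'opening': 1.0027328236576762}
```

View pics/top0.png

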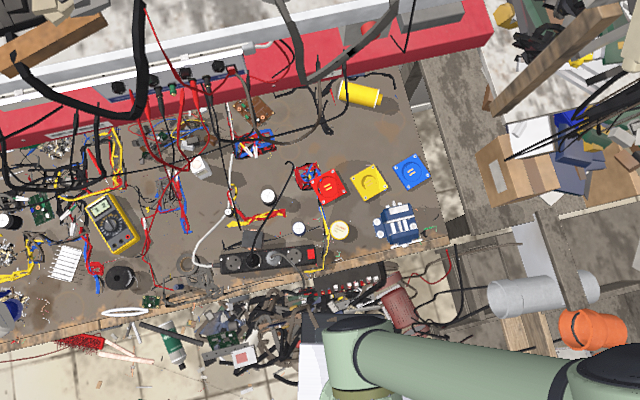

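View pics/side0.png

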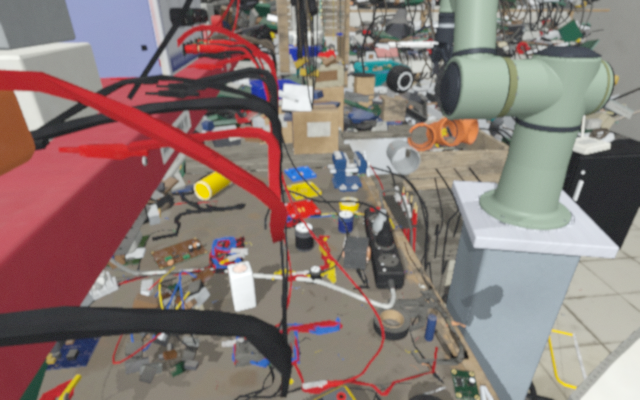

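The top view shows the nests at red (325,187), yellow (369,182) and blue (410,172). Pale cap tops are at (267,196), (299,228) and possibly (228,212). The tin is at (339,229), the vice at (397,224) and the strip at about (268,260). I'll enlarge it.

```bash
cat > h.py <<'E'
import numpy as np, cv2
from scipy.spatial.transform import Rotation as R
from bench import bot, imaging, solve_ik
def ray(m,u,v):
    K=m["K"]; d=np.linalg.inv(K)@[u,v,1]; d=np.array([d[0],-d[1],-d[2]])
    return np.array(m["position"]), R.from_euler("xyz",m["rotation"]).as_matrix()@d
def onplane(m,u,v,z):
    p,d=ray(m,u,v); return p+d*(z-p[2])/d[2]
def proj(m,X):
    c=R.from_euler("xyz",m["rotation"]).as_matrix().T@(np.array(X,float)-m["position"])
    q=m["K"]@[c[0],-c[1],-c[2]]; return q[:2]/q[2]
E
python3 - <<'E'
from h import *
im=cv2.imread("pics/top0.png")
cv2.imwrite("pics/topc.png",cv2.resize(im[140:280,200:440],None,fx=3.3,fy=3.3,interpolation=cv2.INTER_CUBIC))
m=imaging.camera_model("top"); s=imaging.camera_model("side")
for n,u,v,z in [("red",325,187,10),("yel",369,182,10),("blu",410,172,10),("a",267,196,51),("b",299,228,43),("c",228,212,27),("tin",339,229,21),("coil",308,176,52),("strip_r",312,255,44),("strip_l",225,265,44)]:
    p=onplane(m,u,v,z); print(n,p.round(),proj(s,p).round(), np.hypot(*p[:2]).round())
E
```

```text
red [562. 102.  10.] [302. 209.] 571.0
yel [579. -18.  10.] [304. 188.] 579.0
blu [ 611. -131.   10.] [301. 172.] 624.0
a [524. 254.  51.] [305. 227.] 582.0
b [443. 168.  43.] [346. 213.] 474.0
c [483. 358.  27.] [317. 268.] 601.0
tin [446.  63.  21.] [349. 201.] 451.0
coil [581. 149.  52.] [290. 202.] 599.0
strip_r [374. 132.  44.] [377. 207.] 397.0
strip_l [343. 353.  44.] [392. 265.] 492.0
```

View pics/topc.png

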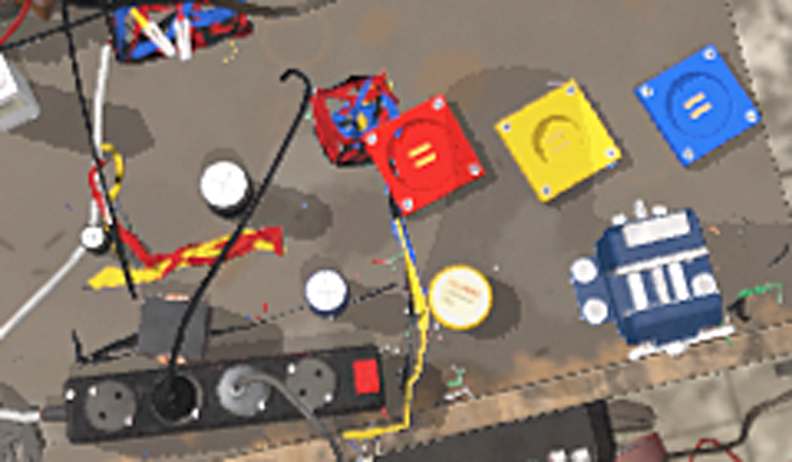

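The crop shows the pale tops in full-image pixels: big (268.2,196.7), blue (299,228.2), small (228.2,211.8). The coil is at (253,238.5), the tin at (339.5,230), and the red, yellow and blue wells at (328,187), (369.7,182.4) and (412,172). Next I'll get a wrist view over the caps and one over the nests.

```bash
python3 - <<'E'
from h import *
m=imaging.camera_model("top")
for n,u,v,z in [("big",268.2,196.7,51),("blue",299.1,228.2,43),("small",228.2,211.8,27),("coil",253,238.5,52),("red",328,187,4),("yel",369.7,182.4,4),("blu",412,172,4)]:
    print(n,onplane(m,u,v,z).round(1))
O=[np.pi,0,.26-np.pi]
for n,p in [("nests",[540,-20,230]),("caps",[440,250,230])]:
    print(n,solve_ik(p,O))
    bot.move_ptp(p,O)
    s=imaging.camera_model("wrist"); im=imaging.capture("wrist"); cv2.imwrite(f"pics/w_{n}.png",im)
    np.save(f"w_{n}.npy",s,allow_pickle=True)
    st=bot.get_state(); print(s["position"],s["rotation"],st["t"],st["tcp_pos"],st["contact_force"])
E
```

```text
big [522.4 250.8  51. ]
blue [442.8 167.6  43. ]
small [483.3 357.9  27. ]
coil [412.  284.3  52. ]
red [563.3  93.9   4. ]
yel [579.5 -20.7   4. ]
blu [ 612.4 -137.9    4. ]
nests [-0.1736477   0.30925633 -0.22008432  1.04145568  0.         -0.4336477 ]
[467.45232179 -38.91667143 372.99324793] [-2.93392371e-01  1.29799363e-03  1.82844173e+00] 2.375 [540.00092831 -20.77588288 229.96968407] [-0.72507587 -0.22747099  0.27495566]
caps [ 0.37074112  0.246083   -0.30685076  1.01786257  0.          0.11074112]
[368.04408046 231.07564518 373.01769602] [-2.93871566e-01  1.57110808e-03  1.82866817e+00] 3.5333 [440.85327732 249.02538332 230.01729013] [ 0.26388234 -0.49450967 -0.21420298]
```

View pics/w_nests.png

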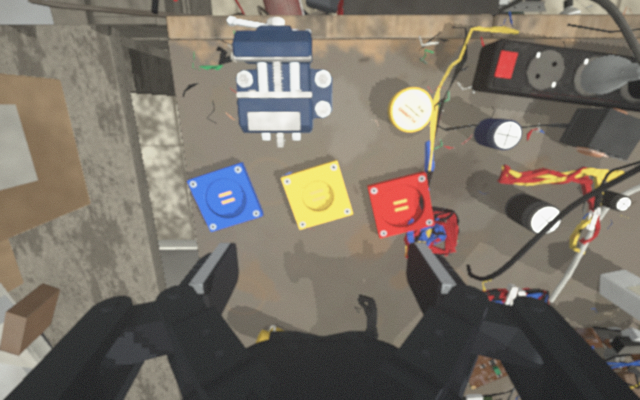

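View pics/w_caps.png

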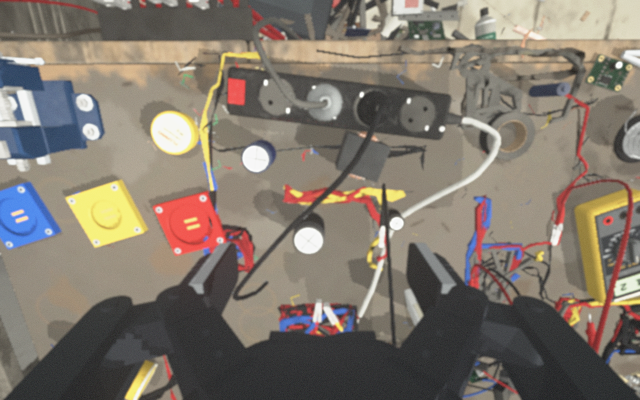

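The nests view shows the blocks at blue (225,195), yellow (317,194) and red (401,205). The caps view shows the tops at big (308,237), blue (258,156) and small (396,220), with a black cord passing left of the big can to a hook at (237,292). I'll measure by masks and triangulate the cord.

```bash
cat > meas.py <<'E'
from h import *
def white(im,u,v,r=22):
    x0,y0=int(u-r),int(v-r); c=cv2.cvtColor(im,cv2.COLOR_BGR2HSV)[y0:y0+2*r,x0:x0+2*r]
    k=((c[...,2]>165)&(c[...,1]<60)).astype(np.uint8)
    k=cv2.morphologyEx(k,cv2.MORPH_CLOSE,np.ones((3,3)))
    cs,_=cv2.findContours(k,cv2.RETR_EXTERNAL,cv2.CHAIN_APPROX_NONE)
    cs=[q for q in cs if len(q)>8]; q=min(cs,key=lambda q:np.hypot(*(np.array(cv2.minEnclosingCircle(q)[0])-r)))
    (a,b),rad=cv2.minEnclosingCircle(q); M=q.reshape(-1,2); e=(M.max(0)+M.min(0))/2
    return e[0]+x0,e[1]+y0,rad
def block(im,hl,hh):
    h=cv2.cvtColor(im,cv2.COLOR_BGR2HSV); return ((h[...,0]>=hl)&(h[...,0]<=hh)&(h[...,1]>150)&(h[...,2]>120)).astype(np.uint8)
def blockc(im,hl,hh,u,v,r):
    k=block(im,hl,hh); w=np.zeros_like(k); w[int(v-r):int(v+r),int(u-r):int(u+r)]=1
    k=cv2.morphologyEx(k*w,cv2.MORPH_OPEN,np.ones((5,5)))
    cs,_=cv2.findContours(k,cv2.RETR_EXTERNAL,cv2.CHAIN_APPROX_NONE)
    return cv2.minAreaRect(max(cs,key=cv2.contourArea))
def tri(m1,p1,m2,p2):
    a,d=ray(m1,*p1); b,e=ray(m2,*p2); s=np.linalg.lstsq(np.c_[d,-e],b-a,rcond=None)[0]
    return (a+d*s[0]+b+e*s[1])/2, np.linalg.norm(a+d*s[0]-b-e*s[1])
E
python3 - <<'E'
from meas import *
L=lambda n:(cv2.imread(f"pics/w_{n}.png"),np.load(f"w_{n}.npy",allow_pickle=True).item())
im,m=L("caps"); t=imaging.camera_model("top"); ti=cv2.imread("pics/top0.png")
for n,p,q,z,R_ in [("big",(308,237),(268,197),51,20),("blue",(258,156),(299,228),43,17.5),("small",(396,222),(228,212),27,11)]:
    u,v,r=white(im,*p); P=onplane(m,u,v,z); e=onplane(m,u+r,v,z)
    a,b,_=white(ti,*q,12); Q=onplane(t,a,b,z)
    print(n,(u,v,r),P.round(1),"rad",np.linalg.norm(e-P).round(1),"top",Q.round(1),"tri",tri(m,(u,v),t,(a,b)))
im,m=L("nests")
for n,hl,hh,u,v in [("red",0,6,401,205),("yel",20,32,317,194),("blu",105,118,225,195)]:
    rc=blockc(im,hl,hh,u,v,48); P=onplane(m,*rc[0],10); c=[onplane(m,*x,10) for x in cv2.boxPoints(rc)]
    print(n,np.round(rc[0],1),P.round(1),"sides",[np.linalg.norm(c[i]-c[i-1]).round(1) for i in (0,1)])
im,m=L("caps")
print("hook",tri(m,(237,290),t,(285.8,162.1)))
E
```

```text
big (np.float64(308.5), np.float64(240.0), 14.655272483825684) [525.3 254.8  51. ] rad 18.0 top [525.5 252.8  51. ] tri (array([526.19168665, 254.05718117,  48.60528567]), np.float64(1.913427904534631))
blue (np.float64(254.0), np.float64(158.5), 15.448168754577637) [444.8 169.4  43. ] rad 17.9 top [440.7 169.1  43. ] tri (array([441.75020344, 169.66418639,  48.49153847]), np.float64(3.8279148211822434))
small (np.float64(403.0), np.float64(221.0), 21.708393096923828) [479.5 368.2  27. ] rad 28.1 top [483.8 369.1  27. ] tri (array([485.47068807, 373.68189531,  10.97824626]), np.float64(2.3277516172319337))
red [401.2 204.6] [562.5  94.8  10. ] sides [np.float64(78.5), np.float64(75.4)]Traceback (most recent call last):
  File "<stdin>", line 10, in <module>
  File "meas.py", line 16, in blockc
    return cv2.minAreaRect(max(cs,key=cv2.contourArea))
                           ~~~^^^^^^^^^^^^^^^^^^^^^^^^
ValueError: max() iterable argument is empty
```

```bash
python3 - <<'E'
from h import *
im=cv2.imread("pics/w_caps.png"); a=cv2.resize(im[130:310,210:440],None,fx=2.2,fy=2.2,interpolation=cv2.INTER_CUBIC)
cv2.imwrite("pics/cc.png",a)
E
```

```text
(no output)
```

View pics/cc.png

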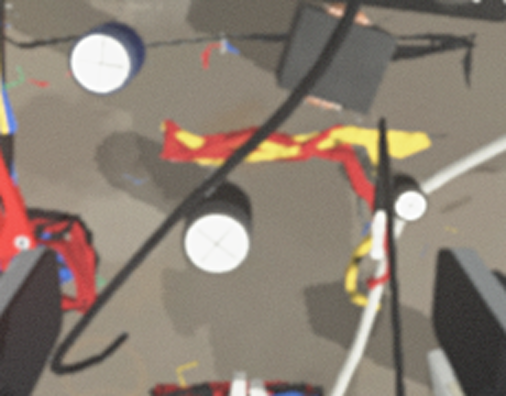

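The crop gives the tops at wrist px big (308.6,240.5), blue (255.9,159.0) and small (396.8,223.6). A white wire merges with the small top. The cord passes up-left of the big can, and a thin black wire passes just left of the small one. I'll compute how high both wires are, and widen the yellow and blue nest masks.

```bash
python3 - <<'E'
from meas import *
L=lambda n:(cv2.imread(f"pics/w_{n}.png"),np.load(f"w_{n}.npy",allow_pickle=True).item())
im,m=L("caps"); t=imaging.camera_model("top")
W=lambda a,b:(210+a/2.2,130+b/2.2); T=lambda a,b:np.array((200+a/3.3,140+b/3.3))
print("hook",tri(m,W(57,362),t,T(308,88)))
print("thin end",tri(m,W(382,120),t,T(133,297)))
def cross(pw,l0,l1):
    best=[]
    for z in range(0,400,5):
        X=onplane(m,*pw,z); q=proj(t,X); d=l1-l0; best.append((abs(np.cross(d,q-l0))/np.linalg.norm(d),z,X.round()))
    return min(best,key=lambda b:b[0])
for w in [(120,290),(215,185),(280,115)]: print("cord",cross(W(*w),T(300,110),T(185,320)))
for w in [(387,200),(393,300)]: print("thin",cross(W(*w),T(75,60),T(133,297)))
for n,w,q,z in [("big",(217,243),(225,187),51),("blue",(101,64),(327,291),43),("small",(411,206),(93,237),27)]:
    print(n,onplane(m,*W(*w),z).round(1),onplane(t,*T(*q),z).round(1),tri(m,W(*w),t,T(*q))[0].round(1))
im,m=L("nests"); h=cv2.cvtColor(im,cv2.COLOR_BGR2HSV); print(h[180,305],h[185,205])
for n,hl,hh,u,v in [("yel",18,35,317,194),("blu",100,125,225,195)]:
    hc=h; k=((h[...,0]>=hl)&(h[...,0]<=hh)&(h[...,1]>120)&(h[...,2]>90)).astype(np.uint8)
    w=np.zeros_like(k); w[v-48:v+48,u-48:u+48]=1
    cs,_=cv2.findContours(cv2.morphologyEx(k*w,cv2.MORPH_OPEN,np.ones((3,3))),cv2.RETR_EXTERNAL,2)
    rc=cv2.minAreaRect(max(cs,key=cv2.contourArea)); P=onplane(m,*rc[0],10); c=[onplane(m,*x,10) for x in cv2.boxPoints(rc)]
    print(n,np.round(rc[0],1),P.round(1),"sides",[np.linalg.norm(c[i]-c[i-1]).round(1) for i in (0,1)])
E
```

```text
hook (array([595.44469938, 186.74248635,  88.21190406]), np.float64(1.9896116266894937))
thin end (array([429.65799238, 313.90138725,  77.13429724]), np.float64(1.5759896251325363))
cord (np.float64(0.0355020949267646), 205, array([473., 219., 205.]))
cord (np.float64(0.024788595156314482), 210, array([431., 238., 210.]))
cord (np.float64(0.026357422707947272), 220, array([405., 249., 220.]))
thin (np.float64(0.03097582717216504), 145, array([445., 307., 145.]))
thin (np.float64(0.06673182983983532), 185, array([465., 307., 185.]))
big [525.8 255.1  51. ] [522.5 250.9  51. ] [521.4 252.2  58.9]
blue [444.9 171.7  43. ] [442.8 167.6  43. ] [445.8 168.9  31.9]
small [485.1 361.7  27. ] [483.2 357.9  27. ] [480.3 355.1  42.6]
[ 28 130 245] [109 167 229]
yel [316.8 195. ] [578.3 -17.3  10. ] sides [np.float64(79.1), np.float64(75.6)]
blu [225.1 197.3] [ 612.4 -133.9   10. ] sides [np.float64(78.0), np.float64(80.1)]<stdin>:10: DeprecationWarning: Arrays of 2-dimensional vectors are deprecated. Use arrays of 3-dimensional vectors instead. (deprecated in NumPy 2.0)
```

The cords arch to about 200 mm with hook ends near 80–90 mm, so I'll travel at 270 mm and descend vertically with force guards and the jaws part open. The two cameras agree to 3–4 mm, so I'll use the averages. Big cap first.

```bash
cat > pp.py <<'E'
from meas import *
Y=.26-np.pi; O=[np.pi,0,Y]; ZT=270
C=dict(big=(524.2,253,51),blue=(443.8,169.6,43),small=(484.2,359.8,27))
N=dict(red=(562.9,94.3),yellow=(579,-19),blue=(612.4,-136))
def S(tag):
    s=bot.get_state(); print(tag,round(s["t"],2),s["tcp_pos"].round(1),"F",s["contact_force"].round(1),"op",round(s["opening"]*85,1),"g",round(s["gripper_force"],1),flush=True); return s
def go(p,v=200,th=10):
    hit=bot.movel(list(p),rot=O,max_speed=v,threshold=th)
    if hit: S("HIT"); raise SystemExit
def pick(c,op,tz,th=10):
    x,y,_=C[c]; bot.grip(op); p=bot.get_state()["tcp_pos"]
    if p[2]<ZT-5: go((p[0],p[1],ZT))
    go((x,y,ZT),250); go((x,y,tz+60),200); go((x,y,tz),80); S("at")
    bot.grip(0.0,30); s=S("gripped"); return s
def lift():
    p=bot.get_state()["tcp_pos"]; go((p[0],p[1],ZT),150); return S("lifted")
E
python3 - <<'E'
from pp import *
pick("big",.76,12); lift()
x,y=N["red"]; go((x,y,ZT),200); go((x,y,60),150); S("over")
cv2.imwrite("pics/w_red.png",imaging.capture("wrist"))
E
```

```text
at 6.75 [524.6 253.1  12.3] F [-0.2 -0.4  0.1] op 64.8 g 0.0
gripped 7.09 [524.8 253.2  12.8] F [-0.8  0.1  3.6] op 39.1 g 30.2
lifted 8.96 [524.4 253.  269.1] F [-0.1  0.4 -0.8] op 39.3 g 30.2
over 11.47 [563.6  94.4  60.8] F [-0.2  0.2 -1.2] op 39.1 g 30.2
```

View pics/w_red.png

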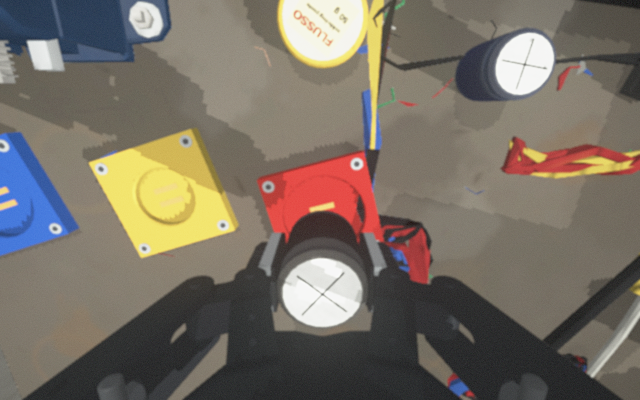

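The cap is held upright with its top at (322,291). The red nest shows below it, and the blue cap top is at (525,63). I'll check the held offset, lower it and release.

```bash
python3 - <<'E'
from pp import *
m=imaging.camera_model("wrist"); p=bot.get_state()["tcp_pos"]
print("cap top",onplane(m,322,291,99).round(1),"tcp",p.round(1),"blue",onplane(m,525,63,43).round(1),
 "red top corner screws",onplane(m,268,187,10).round(1),onplane(m,356,164,10).round(1),"yellow",[onplane(m,*q,10).round(1) for q in ((101,169),(222,225),(186,142),(144,248))])
E
```

```text
cap top [563.8  95.1  99. ] tcp [563.6  94.3  60.9] blue [444.2 171.   43. ] red top corner screws [553.5  53.2  10. ] [522.1 108.   10. ] yellow [array([570.3, -60.3,  10. ]), array([590.3,  26.7,  10. ]), array([536.9,  -6.1,  10. ]), array([623.7, -26.8,  10. ])]
```

```bash
cat >> pp.py <<'E'
N.update(red=(564.3,95.3),yellow=(579.8,-17.2)); C["blue"]=(444,170.4,43)
def place(n,tz,rel):
    x,y=N[n]; p=bot.get_state()["tcp_pos"]; go((x,y,p[2]),100)
    go((x,y,tz+15),150); print("touch",bot.movel([x,y,tz-2.5],rot=O,max_speed=20,threshold=3)); S("down")
    bot.grip(rel,30); bot.dwell(.3); S("released")
    p=bot.get_state()["tcp_pos"]; go((p[0],p[1],tz+90),100)
E
python3 - <<'E'
from pp import *
place("red",16.8,.72); go((564.3,95.3,ZT)); S("up")
im=imaging.capture("wrist"); m=imaging.camera_model("wrist"); cv2.imwrite("pics/w_red2.png",im)
u,v=proj(m,(564.3,95.3,55)); print(u,v)
print(onplane(m,*white(im,u,v,30)[:2],55))
bu,bv=proj(m,(444,170.4,43)); print("blue",onplane(m,*white(im,bu,bv)[:2],43))
E
```

```text
touch True
down 12.83 [564.1  95.3  16.8] F [-1.  -0.3  5.4] op 39.0 g 30.6
released 13.47 [563.3  95.2  16.1] F [-0.6 -0.8 -0.4] op 60.9 g 0.0
up 15.5 [563.6  95.3 268.6] F [ 0.6 -0.2  0. ] op 60.8 g 0.0
321.4110338000011 168.99464710281183
[565.3593668   96.34892461  55.        ]
blue [444.12533823 170.76556933  43.        ]
```

View pics/w_red2.png

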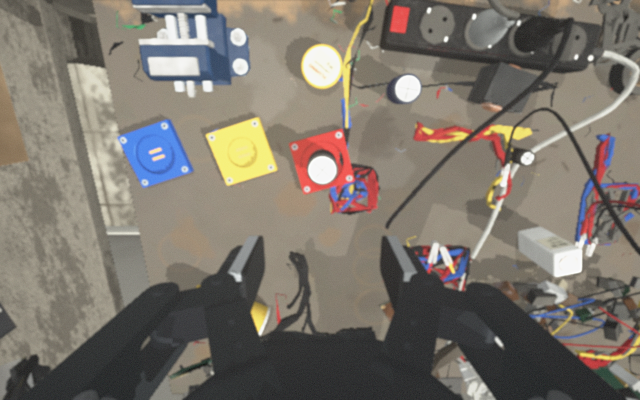

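The big cap stands in the red well at (322,168). The blue nest screws are at (127,139), (171,125), (187,171) and (145,182), and the small cap top is at (527,158). Blue next.

```bash
python3 - <<'E'
from pp import *
m=imaging.camera_model("wrist")
n=np.mean([onplane(m,*q,10) for q in ((127,139),(171,125),(187,171),(145,182))],0); print("nest blue",n,"small",onplane(m,527,158,27))
N["blue"]=((n[0]+612.4)/2,(n[1]-134)/2)
print(N["blue"])
pick("blue",.72,11); lift()
x,y=N["blue"]; go((x,y,ZT),250); place("blue",15.5,.68); go((x,y,200)); S("up")
m=imaging.camera_model("wrist"); im=imaging.capture("wrist"); cv2.imwrite("pics/w_blue2.png",im)
u,v=proj(m,(x,y,47)); print(u,v,onplane(m,*white(im,u,v,30)[:2],47))
E
```

```text
nest blue [ 612.69751824 -129.37039312   10.        ] small [484.66266378 360.127198    27.        ]
(np.float64(612.5487591176757), np.float64(-131.6851965621299))
at 18.52 [444.4 170.5  11.4] F [-0.2  0.6  0.1] op 61.2 g 0.0
gripped 18.88 [444.5 170.5  11.6] F [ 0. -0.  6.] op 34.1 g 29.7
lifted 20.75 [444.  170.4 269.3] F [-0.4 -0.1 -1.4] op 33.9 g 29.9
touch True
down 24.98 [ 612.3 -131.6   15.7] F [-1.1  0.4  4.5] op 34.0 g 30.2
released 25.64 [ 611.5 -131.4   14.9] F [-0.6  0.  -0.3] op 57.7 g 0.0
up 27.32 [ 612.  -131.5  198.8] F [ 0.4 -1.3  0.3] op 57.9 g 0.0
321.08470488892823 180.5455219289976 [ 611.72766316 -130.9031552    47.        ]
```

View pics/w_blue2.png

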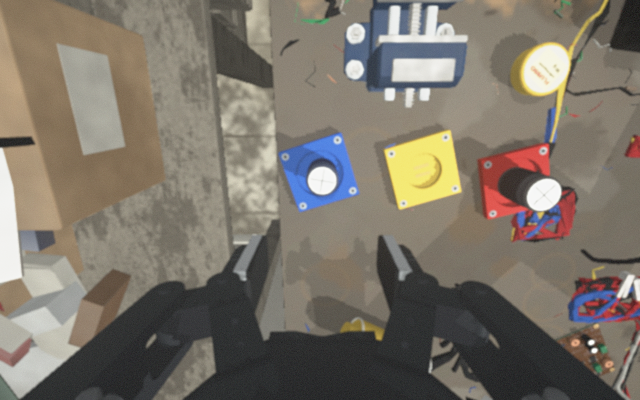

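The blue cap stands in the blue well with its top at (321,181). The nest screws there centre at about (319.5,173). I'll verify that, then load the small cap.

```bash
python3 - <<'E'
from pp import *
m=imaging.camera_model("wrist")
f=lambda *qs:np.mean([onplane(m,*q,10) for q in qs],0)
b=f((285,157),(337,139),(353,190),(303,206)); y_=f((392,155),(446,138),(456,188),(405,204)); print("nest blue",b,"yellow",y_)
if np.hypot(b[0]-611.7,b[1]+130.9)>9: raise SystemExit("off centre")
C["small"]=(484.5,360.2,27)
N["yellow"]=((y_[0]+579.8)/2,(y_[1]-17.2)/2)
pick("small",.5,7.5); lift()
x,y=N["yellow"]; go((x,y,ZT),250); go((x,y,60),150); S("over")
m=imaging.camera_model("wrist"); cv2.imwrite("pics/w_y.png",imaging.capture("wrist"))
E
```

```text
nest blue [ 613.19368324 -133.10485592   10.        ] yellow [579.50131529 -14.14541608  10.        ]
at 32.42 [484.8 360.4   7.8] F [ 0.5 -0.8 -0.2] op 42.4 g 0.0
gripped 32.73 [485.  360.5   8.3] F [-0.5  0.5  3.5] op 20.6 g 29.4
lifted 34.63 [484.7 360.3 269.1] F [-0.5 -0.4 -0.9] op 20.6 g 29.3
over 37.88 [580.4 -15.8  60.9] F [ 0.4 -1.   0.3] op 20.5 g 29.3
```

View pics/w_y.png

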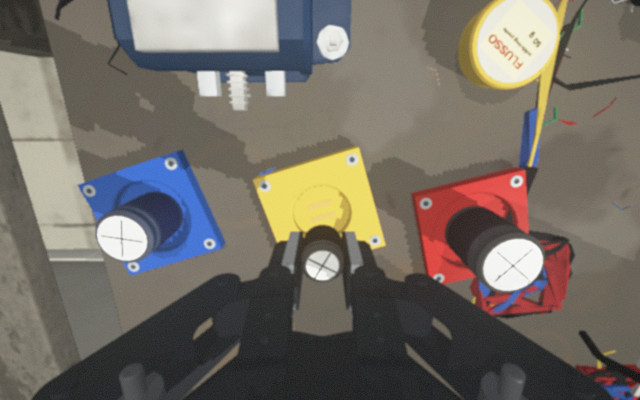

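The small cap is held upright with its top at (323,264), over the yellow nest. Lowering it now.

```bash
python3 - <<'E'
from pp import *
N["yellow"]=(579.7,-16)
place("yellow",12.3,.5); go((579.7,-16,230)); S("up")
m=imaging.camera_model("wrist"); im=imaging.capture("wrist"); cv2.imwrite("pics/w_end.png",im)
u,v=proj(m,(579.7,-16,31)); print(u,v,onplane(m,*white(im,u,v,22)[:2],31))
E
```

```text
touch True
down 39.27 [579.5 -16.   12.3] F [-1.1  0.2  3.8] op 20.6 g 29.8
released 39.92 [578.8 -15.9  11.6] F [ 0.4 -0.3 -0.4] op 42.3 g 0.0
up 41.77 [578.9 -15.9 228.6] F [ 0.1 -0.2 -0.3] op 42.5 g 0.0
321.25097534929074 171.40384787168324 [579.14127021 -15.83642709  31.        ]
```

View pics/w_end.png

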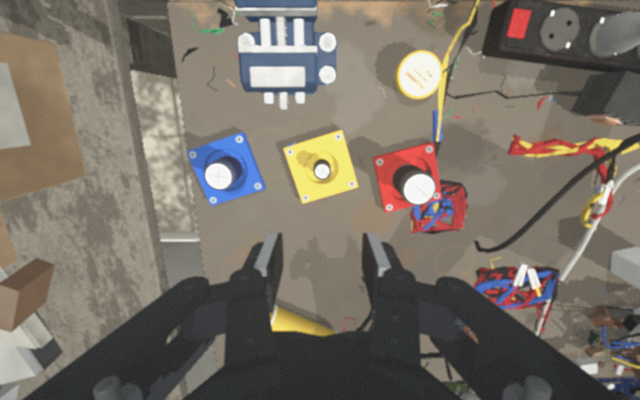

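All three caps stand in their wells, at (219,176), (322,170) and (418,188). The tin and coil look undisturbed and the arm is clear, so I'm handing in.

```bash
python3 -c "
from bench import bot
print(bot.sign_off())"
```

```text
the job is handed in; nothing more can be done
None
```

The big, blue and small capacitors stand upright and released in the red, blue and yellow nests, loaded in that order; the transformer and tin look undisturbed, and I handed the job in at about 42 s of the 77 s limit (no verdict was returned).

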